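# Put the honed chisel back in its sloping block

## Task

The wide flat chisel has been honed and stands upright in the dark wooden stand. Draw it out and slide it blade first into the wide empty slot of the sloping tool blocks until it is fully home with its shoulder on the wood, guiding it in with the gripper rather than letting it drop, then let go. Leave the other tools and things on the bench where they are.

Things in the scene. Friction and masses are not known exactly. Their poses are not given: they have to be found in the camera images.
- chisel: wide flat chisel, 0.22 kg, standing upright in the stand. Origin: underside of its brass shoulder, on the axis; z up the handle, y along blade width, x its thickness; a half turn about z is the same. Steel blade 36 (y) x 5 (x) mm from z = 0 to -85 mm, last 8 mm tapered to 33 x 3; shoulder 22 x 26 x 8 mm; square handle 24 x 24 mm, z = 8 to 104 mm; round cap to 112 mm.
- stand: fixed dark wood block 60 (x) x 80 (y) x 65 mm high with an upright slot 9 (x) x 40 (y) mm, 60 mm deep, at its middle; the chisel starts in it, blade tip on the slot floor, 25 mm of blade showing. Origin: centre of the underside; z up.
- wide_slot: wide empty slot, 42 (y) x 9 (x) mm, through 78 mm of wood, in the sloping face of a pale block. Origin: centre of the mouth, in the face, 92 mm above the table; z out along the slot, up and 0.52 rad (30 deg) from vertical towards the robot; y along the width, x the thickness. A chisel fully home has its origin and z axis here, either way round.
- wide_block: the fixed pale wood block with the wide slot, one of three alike in a row (the other two have narrow slots): base 125 x 76 x 10 mm, sloping top face 54 x 70 mm, 106 mm high. Origin: centre of the underside; x away from the robot, z up.
- gouge_slot: narrow slot, 17 (y) x 9 (x) mm, in another such block; it holds the gouge. Frame as for wide_slot.
- spare_slot: narrow empty slot, 17 (y) x 9 (x) mm, in another such block; too narrow for the chisel. Frame as for wide_slot.
- gouge: loose narrow chisel-like tool in its own sloping block: 12 mm wide blade, 20 mm square handle, 197 mm long; leave it. Origin at its shoulder, z up the handle.
- mallet: loose wooden mallet lying down, head 110 x 85 x 80 mm, whole length 235 mm; leave it. Origin on the table under it, where the handle meets the head; x along the handle towards the head.
- oil: loose amber glass bottle, 52 mm wide, 130 mm high; leave it. Origin: centre of the underside.
- pot: loose blue ceramic cup, 72 mm wide, 90 mm high; leave it. Origin: centre of the underside.
- offcut: loose piece of plywood 50 x 120 x 30 mm; leave it. Origin: centre of the underside.
- brush: loose bench brush lying on the table in front of the robot, about 200 mm long; leave it. Origin under it.
- whetstone: fixed grey whetstone in a dark wooden tray, 75 x 200 mm, 38 mm high. Origin: centre of the underside.
- panel: fixed carved panel 150 x 240 mm, 35 mm high. Origin: centre of the underside.
Not all that is in view belongs to the job. Leave any orange look-alike of the chisel alone. Leave any orange look-alike of the wide_block alone.

How it is judged (in metres and radians):
On the way, in this order (a step that is already met when the one before it is completed fails the run):
1. the chisel is drawn clear of the stand, held by the gripper (height (world z) of chisel above 0.155 m and contact force between chisel and the fingers above 1 N), for 0.1 s.
2. the gripper guides the blade 20 to 75 mm deep into the wide slot (z of chisel in the frame of wide_slot between 0.01 and 0.065 m and x of chisel in the frame of wide_slot between -0.012 and 0.012 m and y of chisel in the frame of wide_slot between -0.012 and 0.012 m and angle between the z axis of chisel and the z axis of wide_slot, either way round below 0.2 rad and contact force between chisel and the fingers above 1 N), for 0.1 s.
At the end, for the whole second after the job is handed in: The chisel rests, released and still, in the wide slot: its shoulder within 6 mm of the sloping face along the slot, within 6 mm (thickness) and 7 mm (width) of the slot's middle, its axis within 0.12 rad of the slot's. No other loose thing has moved more than 20 mm (z of chisel in the frame of wide_slot between -0.006 and 0.006 m and x of chisel in the frame of wide_slot between -0.006 and 0.006 m and y of chisel in the frame of wide_slot between -0.007 and 0.007 m and angle between the z axis of chisel and the z axis of wide_slot, either way round below 0.12 rad and linear speed of chisel below 0.02 m/s and angular speed of chisel below 0.1 rad/s and contact force between chisel and the fingers below 0.1 N); the robot touches nothing.
It fails at once if the chisel is dropped: it moves faster than 0.4 m/s with no finger holding it (contact force between chisel and the fingers below 0.05 N and linear speed of chisel above 0.4 m/s).
It fails at once if the gouge, mallet, oil bottle, cup, plywood offcut or brush is moved more than 20 mm (distance of any of gouge, mallet, oil, pot, offcut, brush from where it was at the start of the episode above 0.02 m).
It also fails if it takes over 45 s, if anything falls off the work surface, if the arm or the gripper's body presses on something with over 40 N, if the wrist force passes 120 N, or if a joint passes its speed limit or range.

## Robot

A 6-joint arm with a two-finger parallel gripper is mounted at the origin on the work surface. World frame = base frame: x ahead of the robot, y to its left, z up, the work surface at z = 0. Lengths are in m, angles in degrees, forces in N, time in s.
With the tool pointing down it reaches from about 0.35 to 0.875 m from the base axis. Payload 4.2 kg.
Tool frame: the origin (TCP) lies midway between the tips of the shut fingers; the grasp point (between the pads) lies 19 mm behind it; z points along the fingers, y is the line along which they close (so a half turn about z gives the same grasp; the last joint's range is limited). The gripper opens to 87 mm and grips with 3 to 60 N. Pads are 19 mm wide; open, the fingers measure 117 mm over their backs; the gripper's body (75 mm by 190 mm) begins 51 mm behind the grasp point.
Start: joints at [91.937, 22.042, 0.453, 0, -68.411, -14.817], TCP at [0.139, 0.609, 0.223] pointing down, gripper open.
Joint ranges: [-179.83, 179.83], [-69.29, 118.12], [-61.27, 80.66], [-181.25, 117.63], [-171.15, -9.14], [-177.46, 177.46]. Speed limits (degrees/s): [159.86, 159.86, 180, 180, 180, 180].

## Interface

Orientations are given as a 3x3 rotation matrix whose columns are the frame's x, y, z axes.
In Python, from station import * gives the robot as it stands.
- The arm moves only by the tool move_arm, never from a script. Its argument "targets" is text: rows parted by semicolons, each of 4 numbers parted by spaces: the shift along the world's x, y, z in units of 25 mm (1.0 is 25 mm), then the turn about the world's z in units of 5 degrees (1.0 is 5 degrees). In form: tx ty tz spin; .... A call has 1 to 10 rows; each row shifts and turns the commanded pose from where the row before left it; what a row does not reach is not made up. A row lasts 1/12 s, in which the tool goes at most 41.7 mm and 7.16 degrees, less where a joint would pass 70% of its speed; a pose out of reach is approached as far as the arm can. A call is refused whole if a number of a shift passes 1 or a number of a turn 1, either way. A call with a gripper value outside its range is refused whole. "gripper" is the finger opening in mm, from 0 to 87, set as the call begins (left out, the last holds). The fingers move at their own pace and stop on an object; the grip force is fixed at half the most. Time passes only in rows, so rows that do not move let the fingers close. It gives the time, the measured TCP pose, the force, the opening and the grip force at its end, in the units of the state.
- sense(): the state, without advancing time (a new reading comes with each control period).
- capture(name): name is "scene" or "top"; returns a dict with "image" (420x560x3 uint8, blue, green, red), "fx", "fy", "cx", "cy" (pixels), "world_from_camera" (4x4, takes a point from camera to world coordinates). Camera axes: x right, y up, looking along -z (the intrinsics and any distortion apply to the point x, -y, -z); pixel columns grow to the right and rows downward; lengths in m; the calibration is good to about 2 mm. A picture is of the moment at which its call begins. There is no depth.
- finish_job(): hands the job in; it is judged then, once.
The state is a dict: "time_s": time; "joints": joint angles; "joint_velocities": joint speeds; "effort": joint torques, N m; "tcp_pos": TCP position; "ee_rot": TCP orientation; "wrist_force": force on the tool from outside, world axes, zero at the start; "moment": the same for the moment, N m; "gripper_width": opening from 0.0 (shut) to 1.0 (fully open); "gripper_force": force on a finger pad.
Only numpy, scipy, OpenCV 4.12 (cv2) and the standard library are available. Lean on these libraries where they do the work, as an engineer would, in place of code of your own. Each camera call takes 0.05 s, during which the arm holds its last target. There are 200 camera calls.

## Working session

There is one attempt and no reset: what is moved stays moved. The work goes in short steps, Python scripts to look and compute and a tool call to move; the robot and the scene stay as the last step left them, time stands still between calls to the robot, and variables do not carry over. Pictures are saved under pics/ and viewed, at most 10 in all, crops included, and the job is handed in when it is done.

Besides the shell and the picture viewer there is one more tool, called after "Request:" by a JSON object that holds its "op" and its "data". move_arm: Moves the arm, as the interface text tells. Its arguments: {"type":"object","properties":{"targets":{"type":"string"},"gripper":{"type":"number"}},"required":["targets"]}

```bash
mkdir -p pics
cat > h.py <<'E'
import numpy as np, cv2
from station import *
def ray(c,u,v):
    T=np.array(c["world_from_camera"]);d=T[:3,:3]@np.array([(u-c["cx"])/c["fx"],-(v-c["cy"])/c["fy"],-1]);return T[:3,3],d
def onz(c,u,v,z):
    o,d=ray(c,u,v);return o+d*(z-o[2])/d[2]
def proj(c,p):
    T=np.linalg.inv(np.array(c["world_from_camera"]));q=T[:3,:3]@np.array(p)+T[:3,3]
    return c["cx"]+c["fx"]*q[0]/-q[2], c["cy"]+c["fy"]*-q[1]/-q[2]
def tri(c1,p1,c2,p2):
    o1,d1=ray(c1,*p1);o2,d2=ray(c2,*p2);A=np.c_[d1,-d2];s=np.linalg.lstsq(A,o2-o1,rcond=None)[0]
    a=o1+s[0]*d1;b=o2+s[1]*d2;return (a+b)/2,np.linalg.norm(a-b)
E
python3 - <<'E'
from h import *
for n in("scene","top"):
    c=capture(n);cv2.imwrite(f"pics/{n}0.png",cv2.resize(c["image"],None,fx=1.42,fy=1.42,interpolation=cv2.INTER_CUBIC));print(n,{k:c[k] for k in c if k!="image"})
E
```

```text
scene {'fx': 514.8748028293439, 'fy': 514.8748028293439, 'cx': 280.21763473937824, 'cy': 213.65054139983474, 'world_from_camera': array([[-0.85003493, -0.4378092 ,  0.29285443,  0.9016254 ],
       [ 0.52647988, -0.68920334,  0.49781291,  0.52578384],
       [-0.01611082,  0.57734033,  0.81634465,  1.07006046],
       [ 0.        ,  0.        ,  0.        ,  1.        ]])}
top {'fx': 382.4502463045326, 'fy': 382.4502463045326, 'cx': 282.9462516793722, 'cy': 202.9278438587061, 'world_from_camera': array([[-0.07186968,  0.97100941, -0.22798131,  0.34908949],
       [-0.99741339, -0.07022651,  0.01532218, -0.05678455],
       [-0.00113235,  0.22849281,  0.97354494,  0.99934998],
       [ 0.        ,  0.        ,  0.        ,  1.        ]])}
```

View pics/scene0.png

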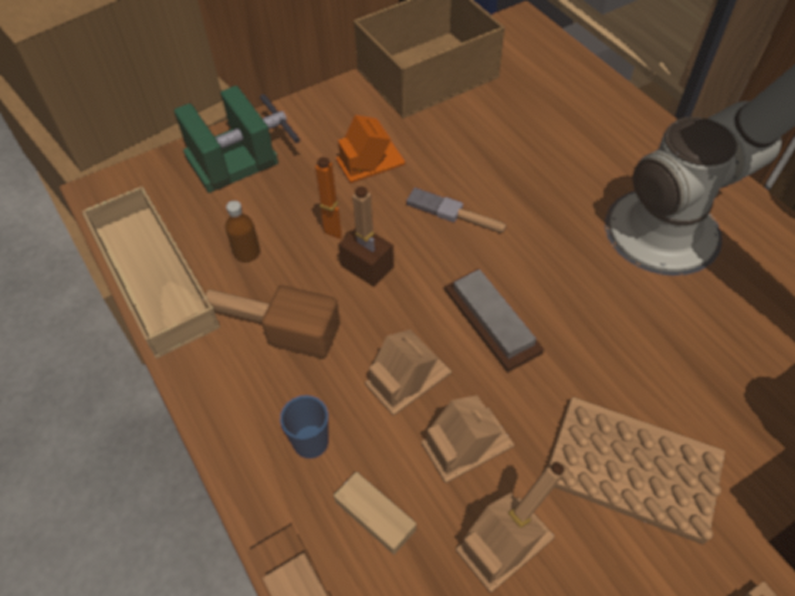

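View pics/top0.png

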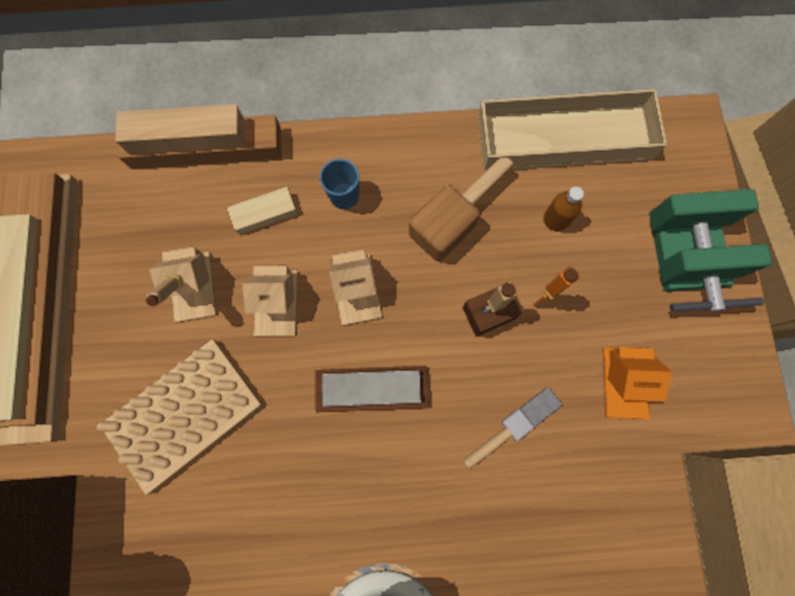

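Run:
```python
from h import *
def crop(im,x,y,w,h,s):return cv2.resize(im[y:y+h,x:x+w],None,fx=s,fy=s,interpolation=cv2.INTER_CUBIC)
a=capture("scene")["image"];b=capture("top")["image"]
cv2.imwrite("pics/comp.png",np.vstack([np.hstack([crop(a,225,120,66,50,6),crop(a,255,225,66,50,6)]),np.hstack([crop(b,318,190,66,50,6),crop(b,220,168,66,50,6)])]))
```

```text
(no output)
```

View pics/comp.png

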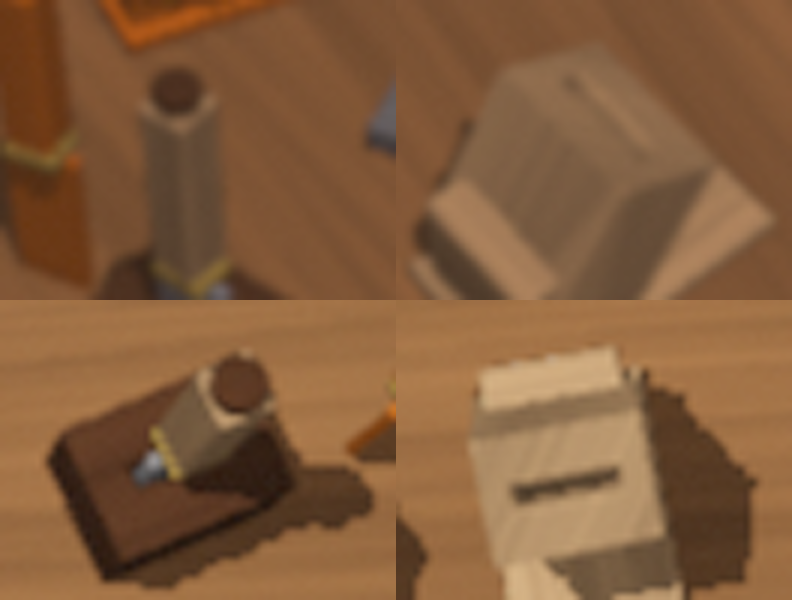

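Run:
```python
from h import *
S=capture("scene");T=capture("top");np.set_printoptions(precision=4,suppress=True)
f=lambda x0,y0,ox,oy,u,v:(x0+(u-ox+.5)/6-.5,y0+(v-oy+.5)/6-.5)
sA=lambda u,v:f(225,120,0,0,u,v);sB=lambda u,v:f(255,225,396,0,u,v)
tA=lambda u,v:f(318,190,0,300,u,v);tB=lambda u,v:f(220,168,396,300,u,v)
print("cap",tri(T,tA(242,385),S,sA(176,92)),onz(T,*tA(242,385),.202),onz(S,*sA(176,92),.202))
e1=tri(T,tB(512,494),S,sB(575,82));e2=tri(T,tB(620,472),S,sB(645,155));print("slot",e1,e2)
print("slot dist",np.linalg.norm(e1[0]-e2[0]))
print("slot z=.092",onz(T,*tB(566,483.5),.092),onz(S,*sB(610,118),.092))
for p in((52,458),(122,548),(295,487)):print("stand",onz(T,*tA(*p),.065))
# orientation cues: face corners in top view: upper-left, upper-right, lower-right, lower-left
for p in((470,437),(645,408),(667,540),(497,566)):print("face",onz(T,*tB(*p),.106 if p[1]<500 else .078))
m=cv2.inRange(cv2.cvtColor(T["image"],cv2.COLOR_BGR2HSV),(0,0,0),(179,255,75));m[:,:]=m
hsv=cv2.cvtColor(T["image"],cv2.COLOR_BGR2HSV);print(hsv[225,335],hsv[231,345],hsv[200,350])
print(sense()["ee_rot"],sense()["gripper_width"])
```

```text
cap (array([ 0.5228, -0.2296,  0.1987]), np.float64(0.0009143487831278834)) [ 0.5224 -0.2292  0.202 ] [ 0.524  -0.2263  0.202 ]
slot (array([0.5796, 0.0222, 0.1272]), np.float64(0.030095242868593802)) (array([0.5765, 0.0056, 0.0664]), np.float64(0.0364174068328002))
slot dist 0.063118715135192
slot z=.092 [0.5797 0.0135 0.092 ] [0.5759 0.0125 0.092 ]
stand [ 0.527  -0.1766  0.065 ]
stand [ 0.4874 -0.2016  0.065 ]
stand [ 0.5076 -0.2757  0.065 ]
face [0.5982 0.05   0.106 ]
face [ 0.6052 -0.0211  0.106 ]
face [ 0.5563 -0.0257  0.078 ]
face [0.5504 0.0446 0.078 ]
[ 11 147  92] [ 10 152  42] [ 14 143 159]
[[ 0.9748 -0.223  -0.0001]
 [-0.223  -0.9748 -0.0007]
 [ 0.0001  0.0007 -1.    ]] 1.0055021475146153
```

Request:
{"op": "move_arm", "data": {"targets": "0.8 -1 0.2 0.5;0.8 -1 0.2 0.5;0.8 -1 0.2 0.5;0.8 -1 0.2 0.5;0.8 -1 0.2 0.5;0.8 -1 0.2 0.5;0.8 -1 0.2 0.5;0.8 -1 0.2 0.5;0.8 -1 0.2 0.5;0.8 -1 0.2 0.5", "gripper": 87}}

```text
time_s: 1.13
tcp_pos: [0.3399, 0.3578, 0.273]
ee_rot: [[0.977, 0.212, 0.0], [0.212, -0.977, 0.0], [0.0, -0.0, -1.0]]
wrist_force: [1.4, 1.3, -0.6]
gripper_width: 0.993
gripper_force: 0.0
```

Run:
```python
from h import *
S=capture("scene");T=capture("top");np.set_printoptions(precision=4,suppress=True)
f=lambda x0,y0,ox,oy,u,v:(x0+(u-ox+.5)/6-.5,y0+(v-oy+.5)/6-.5)
sA=lambda u,v:f(225,120,0,0,u,v);sB=lambda u,v:f(255,225,396,0,u,v)
tA=lambda u,v:f(318,190,0,300,u,v);tB=lambda u,v:f(220,168,396,300,u,v)
e1=tri(T,tB(512,494),S,sB(645,155));e2=tri(T,tB(620,472),S,sB(575,82));print("slot",e1,e2)
print([onz(T,*tB(*p),.092) for p in((512,494),(620,472))],[onz(S,*sB(*p),.092) for p in((645,155),(575,82))])
print("orange top",tri(T,(570/1.42,275/1.42),S,(323/1.42,162/1.42)))
# fresh crops x8 of stand in both
im=lambda c,x,y:cv2.convertScaleAbs(cv2.resize(c["image"][y:y+50,x:x+50],None,fx=8,fy=8,interpolation=cv2.INTER_CUBIC),alpha=1.6)
cv2.imwrite("pics/st.png",np.hstack([im(T,320,190),im(S,235,155)]))
```

```text
slot (array([0.5754, 0.0353, 0.097 ]), np.float64(0.0004779687556277459)) (array([ 0.5807, -0.0076,  0.0951]), np.float64(0.003683415840046733))
[array([0.5769, 0.0356, 0.092 ]), array([ 0.5829, -0.0087,  0.092 ])] [array([0.5736, 0.0329, 0.092 ]), array([ 0.5785, -0.0079,  0.092 ])]
orange top (array([ 0.5397, -0.3279,  0.194 ]), np.float64(4.455965269161133e-05))
```

View pics/st.png

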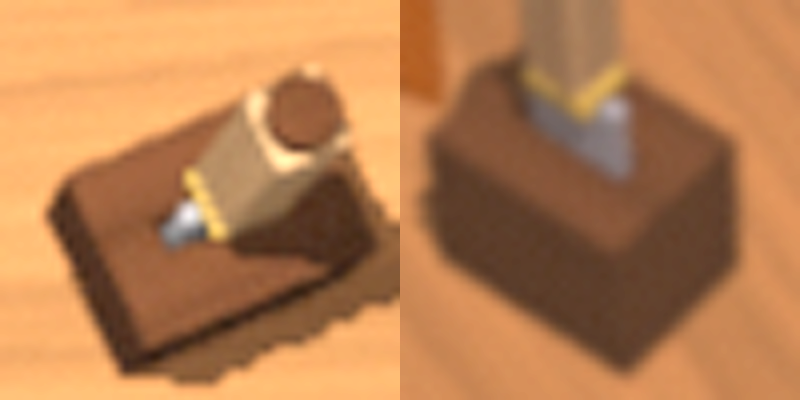

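Run:
```python
from h import *
S=capture("scene");T=capture("top");np.set_printoptions(precision=4,suppress=True)
t=lambda u,v:(320+(u+.5)/8-.5,190+(v+.5)/8-.5);s=lambda u,v:(235+(u-400+.5)/8-.5,155+(v+.5)/8-.5)
L,B,R=[onz(T,*t(*p),.065) for p in((70,182),(142,347),(372,246))]
l,b,r=[onz(S,*s(*p),.065) for p in((735,148),(622,252),(432,150))]
for n,(a,c,d) in dict(top=(L,B,R)).items():
    print(n,a,c,d,np.linalg.norm(a-c),np.linalg.norm(c-d),"ylen ang",np.degrees(np.arctan2(*(c-d)[[1,0]])),"x ang",np.degrees(np.arctan2(*(a-c)[[1,0]])),"mid",(a+d)/2)
print(l,b,r,np.linalg.norm(l-b),np.linalg.norm(b-r),np.degrees(np.arctan2(*(l-b)[[1,0]])),np.degrees(np.arctan2(*(r-b)[[1,0]])),(l+r)/2)
print("cap",tri(T,t(303,107),S,(254.3-.4,135.3-.4)))
```

```text
top [ 0.5357 -0.1826  0.065 ] [ 0.4825 -0.1996  0.065 ] [ 0.5088 -0.2741  0.065 ] 0.05589939041267587 0.07897801038272875 ylen ang 109.46094159529274 x ang 17.683489535421018 mid [ 0.5223 -0.2284  0.065 ]
[ 0.4829 -0.1993  0.065 ] [ 0.5344 -0.1824  0.065 ] [ 0.5643 -0.2503  0.065 ] 0.05424301555225988 0.07410956221074051 -161.9057810807104 -66.23627090538677 [ 0.5236 -0.2248  0.065 ]
cap (array([ 0.5239, -0.2281,  0.2009]), np.float64(0.0015620478059612183))
```

Request:
{"op": "move_arm", "data": {"targets": "0.3 -1 0 0.07;0.3 -1 0 0.07;0.3 -1 0 0.07;0.3 -1 0 0.07;0.3 -1 0 0.07;0.3 -1 0 0.07;0.3 -1 0 0.07;0.3 -1 0 0.07;0.3 -1 0 0.07;0.3 -1 0 0.07"}}

```text
time_s: 2.17
tcp_pos: [0.4143, 0.1092, 0.2723]
ee_rot: [[0.962, 0.271, -0.0], [0.271, -0.962, 0.0], [-0.0, -0.0, -1.0]]
wrist_force: [1.8, -0.1, -0.9]
gripper_width: 1.003
gripper_force: 0.0
```

Request:
{"op": "move_arm", "data": {"targets": "0.3 -1 0 0.07;0.3 -1 0 0.07;0.3 -1 0 0.07;0.3 -1 0 0.07;0.3 -1 0 0.07;0.3 -1 0 0.07;0.3 -1 0 0.07;0.3 -1 0 0.07;0.3 -1 0 0.07;0.3 -1 0 0.07"}}

```text
time_s: 3.0
tcp_pos: [0.49, -0.1409, 0.2721]
ee_rot: [[0.944, 0.329, -0.001], [0.329, -0.944, 0.0], [-0.0, -0.0, -1.0]]
wrist_force: [0.6, 0.4, 0.5]
gripper_width: 0.999
gripper_force: 0.0
```

Request:
{"op": "move_arm", "data": {"targets": "0.4 -0.9 0 0;0.4 -0.9 0 0;0.3 -0.9 0 0;0.2 -0.7 0 0;0 0 0 0;0 0 0 0"}}

```text
time_s: 3.5
tcp_pos: [0.5223, -0.2253, 0.2714]
ee_rot: [[0.945, 0.327, -0.002], [0.327, -0.945, 0.001], [-0.001, -0.001, -1.0]]
wrist_force: [-0.5, 0.1, 0.2]
gripper_width: 0.998
gripper_force: 0.0
```

Request:
{"op": "move_arm", "data": {"targets": "0.02 -0.1 -0.8 0;0.02 0 -0.8 0;0 0 -0.8 0;0 0 -0.8 0;0 0 -0.8 0;0 0 -0.6 0;0 0 -0.4 0;0 0 0 0"}}

```text
time_s: 4.17
tcp_pos: [0.5215, -0.2266, 0.1453]
ee_rot: [[0.944, 0.329, -0.005], [0.329, -0.944, 0.001], [-0.004, -0.003, -1.0]]
wrist_force: [-0.5, -0.0, 0.4]
gripper_width: 1.004
gripper_force: 0.0
```

Request:
{"op": "move_arm", "data": {"targets": "0 0 0 0;0 0 0 0;0 0 0 0;0 0 0 0;0 0 0 0;0 0 0 0;0 0 0 0;0 0 0 0", "gripper": 10}}

```text
time_s: 4.83
tcp_pos: [0.5228, -0.2283, 0.1477]
ee_rot: [[0.945, 0.327, 0.0], [0.327, -0.945, -0.0], [0.0, 0.0, -1.0]]
wrist_force: [-0.1, 0.1, -0.1]
gripper_width: 0.485
gripper_force: 0.0
```

Request:
{"op": "move_arm", "data": {"targets": "0 0 0 0;0 0 0 0;0 0 0 0;0 0 0 0;0 0 0 0;0 0 0 0;0 0 0 0;0 0 0 0"}}

```text
time_s: 5.5
tcp_pos: [0.5227, -0.2282, 0.1475]
ee_rot: [[0.945, 0.328, -0.0], [0.328, -0.945, 0.0], [-0.0, -0.0, -1.0]]
wrist_force: [-0.5, -0.0, 0.1]
gripper_width: 0.273
gripper_force: 30.0
```

Request:
{"op": "move_arm", "data": {"targets": "0 0 0.3 0;0 0 0.5 0;0 0 0.5 0;0 0 0.5 0;0 0 0.3 0;0 0 0 0;0 0 0 0"}}

```text
time_s: 6.08
tcp_pos: [0.5226, -0.2281, 0.2]
ee_rot: [[0.945, 0.327, 0.0], [0.327, -0.945, 0.0], [0.0, -0.0, -1.0]]
wrist_force: [0.1, -0.3, -2.7]
gripper_width: 0.275
gripper_force: 30.0
```

Request:
{"op": "move_arm", "data": {"targets": "-0.1 -0.03 0 0;-0.3 -0.1 -0.01 0;-0.3 -0.1 -0.01 0;-0.3 -0.1 -0.05 0;-0.3 -0.1 -0.05 0;-0.3 -0.1 -0.08 0;-0.3 -0.1 -0.08 0;0 0 0 0"}}

```text
time_s: 6.75
tcp_pos: [0.4738, -0.2448, 0.1936]
ee_rot: [[0.945, 0.327, -0.0], [0.327, -0.945, -0.001], [-0.0, 0.001, -1.0]]
wrist_force: [1.2, 1.2, 2.1]
gripper_width: 0.275
gripper_force: 30.0
```

Request:
{"op": "move_arm", "data": {"targets": "-0.3 -0.1 -0.11 0;-0.3 -0.1 -0.11 0;-0.3 -0.1 -0.14 0;-0.3 -0.1 -0.14 0;-0.05 -0.02 0 0;0 0 0 0"}}

```text
time_s: 7.25
tcp_pos: [0.4432, -0.2551, 0.1807]
ee_rot: [[0.945, 0.327, -0.001], [0.327, -0.945, -0.001], [-0.001, 0.0, -1.0]]
wrist_force: [1.0, 0.0, 3.0]
gripper_width: 0.27
gripper_force: 30.0
```

Run:
```python
from h import *
S=capture("scene");T=capture("top")
im=lambda c,x,y:cv2.convertScaleAbs(cv2.resize(c["image"][y:y+100,x:x+80],None,fx=5,fy=5,interpolation=cv2.INTER_CUBIC),alpha=1.3)
cv2.imwrite("pics/tilt.png",np.hstack([im(T,310,170),im(S,230,100)]))
```

```text
(no output)
```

View pics/tilt.png

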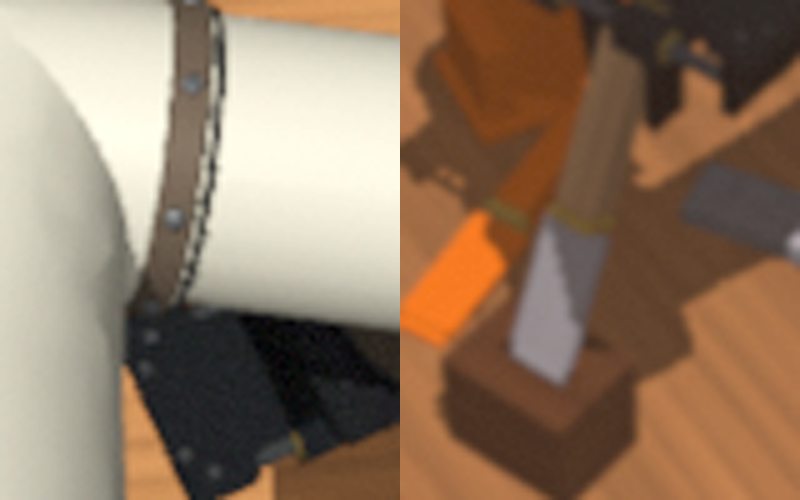

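Request:
{"op": "move_arm", "data": {"targets": "-0.15 -0.05 0.3 0;0 0 0.5 0;0 0 0.6 0;0 0 0.6 0;0 0 0.5 0;0 0 0.5 0;0 0 0.3 0;0 0 0 0;0 0 0 0"}}

```text
time_s: 8.1
tcp_pos: [0.4395, -0.2553, 0.2622]
ee_rot: [[0.945, 0.327, -0.002], [0.327, -0.945, 0.001], [-0.002, -0.002, -1.0]]
wrist_force: [-0.0, 1.0, -2.8]
gripper_width: 0.274
gripper_force: 30.0
```

Run:
```python
from h import *
S=capture("scene")
cv2.imwrite("pics/lift.png",cv2.convertScaleAbs(cv2.resize(S["image"][60:210,170:370],None,fx=4,fy=4,interpolation=cv2.INTER_CUBIC),alpha=1.3))
```

```text
(no output)
```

View pics/lift.png

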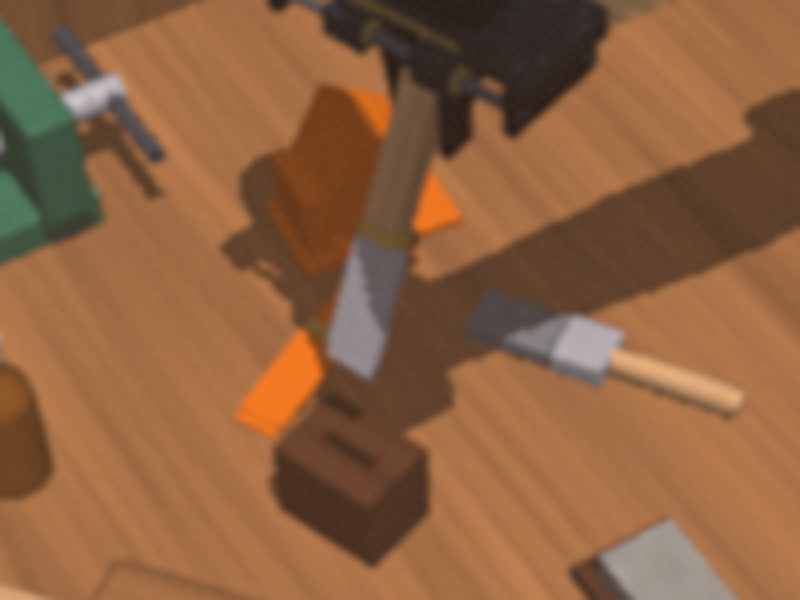

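Run:
```python
from h import *
S=capture("scene");g=np.array([.4395,-.2553,.2812]);e=np.array([-.945,-.327,0]);n=np.array([-.327,.945,0])
for nm,p in dict(tip=(349,366),sh=(386,236)).items():
    o,d=ray(S,170+(p[0]+.5)/4-.5,60+(p[1]+.5)/4-.5)
    q=o+d*((g-o)@n)/(d@n); w=g-q
    print(nm,q,np.linalg.norm(w),np.degrees(np.arctan2(w@e,w[2])))
```

```text
tip [ 0.51884168 -0.22784526  0.14199019] 0.16256762963832017 31.093620424926904
sh [ 0.48158848 -0.24073605  0.21971479] 0.07592087827331528 35.91721124280486
```

Request:
{"op": "move_arm", "data": {"targets": "0.1 0.6 0 -0.2;0.2 1 0 -0.25;0.2 1 0 -0.25;0.2 1 0 -0.25;0.2 1 0 -0.25;0.2 1 0 -0.25;0.2 1 0 -0.25;0.2 1 0 -0.25;0.2 1 0 -0.25;0.2 1 0 -0.3"}}

```text
time_s: 9.03
tcp_pos: [0.4871, -0.0146, 0.262]
ee_rot: [[0.993, 0.114, -0.003], [0.114, -0.993, -0.0], [-0.003, 0.0, -1.0]]
wrist_force: [-0.3, 0.1, -2.3]
gripper_width: 0.276
gripper_force: 30.0
```

Request:
{"op": "move_arm", "data": {"targets": "0.13 0.5 -0.2 0;0 0.26 -0.4 0;0 0 -0.4 0;0 0 -0.25 0;0 0 0 0;0 0 0 0;0 0 0 0"}}

```text
time_s: 9.62
tcp_pos: [0.4912, 0.0024, 0.232]
ee_rot: [[0.993, 0.114, 0.0], [0.114, -0.993, -0.0], [0.0, 0.0, -1.0]]
wrist_force: [1.1, -0.4, -1.6]
gripper_width: 0.268
gripper_force: 30.0
```

Run:
```python
from h import *
S=capture("scene");T=capture("top")
im=lambda c,x,y,w=50,h=75:cv2.convertScaleAbs(cv2.resize(c["image"][y:y+h,x:x+w],None,fx=8,fy=8,interpolation=cv2.INTER_CUBIC),alpha=1.3)
cv2.imwrite("pics/pre.png",np.hstack([im(T,222,155),im(S,260,200)]))
```

```text
(no output)
```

View pics/pre.png

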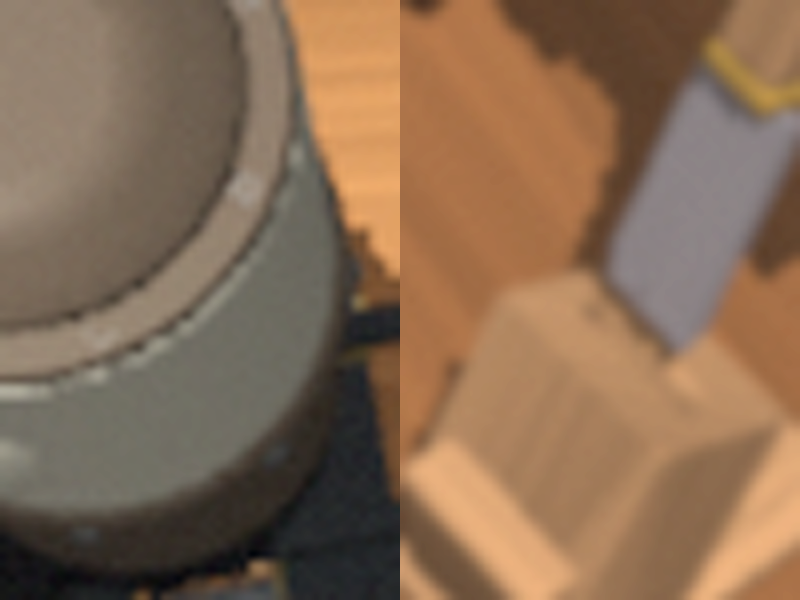

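Run:
```python
from h import *
np.set_printoptions(precision=4,suppress=True)
S=capture("scene");t=sense()["tcp_pos"];g=np.array(t)+[0,0,.019];x=np.array([.993,.114,0]);y=np.array([-.114,.993,0])
pix=lambda u,v:(260+(u-400+.5)/8-.5,200+(v+.5)/8-.5)
P=[]
for p in((641,311),(610,270),(672,352)):
    o,d=ray(S,*pix(*p));k=0 if p[0]==641 else (-.0165 if p[0]>641 else .0165)
    k={641:0,610:-.0165,672:.0165}[p[0]]
    gg=g+y*k;q=o+d*((gg-o)@y)/(d@y);w=gg-q
    print(q,"len",np.linalg.norm(w),"tilt",np.degrees(np.arctan2(-w@x,w[2])))
    P.append(q)
u=-.5*x+[0,0,.866];n=u
xs=.866*x+[0,0,.5]
M0=np.array([.578,.0138,.092])
for p in((646,358),(597,309),(694,407)):
    o,d=ray(S,*pix(*p));m=o+d*((M0-o)@n)/(d@n);print("slot",m,"rel M0 xs,y",(m-M0)@xs,(m-M0)@y)
print("tip rel M0 xs,y,u",[(((q-M0)@xs),((q-M0)@y),((q-M0)@u)) for q in P])
print("model tip for 30,31:",[((g-.1615*np.array([-np.sin(a)*x[0],-np.sin(a)*x[1],np.cos(a)])-M0)@np.c_[xs,y,u]) for a in np.radians([30,31])])
```

```text
[0.5775 0.0128 0.1178] len 0.15927834224241666 tilt 33.010004752282576
[ 0.5771 -0.0039  0.1164] len 0.15919852058407516 tilt 32.03857863125469
[0.5781 0.0294 0.1198] len 0.15905523542988578 tilt 34.14705896816213
slot [0.5753 0.0118 0.0903] rel M0 xs,y -0.0033353515897890863 -0.0016504673947262446
slot [ 0.5784 -0.009   0.0907] rel M0 xs,y -0.0025329491275176406 -0.022725218526623858
slot [0.5726 0.0323 0.0901] rel M0 xs,y -0.0038035787274641746 0.01899471658654235
tip rel M0 xs,y,u [(np.float64(0.012392694326185885), np.float64(-0.0009869684592612312), np.float64(0.022656222461631074)), (np.float64(0.00969249308027197), np.float64(-0.017471210959261286), np.float64(0.022615929479384147)), (np.float64(0.015530668510127117), np.float64(0.015497274040738753), np.float64(0.023077313797678755))]
model tip for 30,31: [array([ 0.004 , -0.001 ,  0.0202]), array([ 0.0068, -0.001 ,  0.0203])]
```

```bash
cat > blade.py <<'E'
from h import *
def blade(c,box):
    x,y,w,h=box;im=cv2.resize(c["image"][y:y+h,x:x+w],None,fx=8,fy=8,interpolation=cv2.INTER_CUBIC)
    hsv=cv2.cvtColor(im,cv2.COLOR_BGR2HSV);m=cv2.inRange(hsv[:,:,1],0,75)
    cs=cv2.findContours(m,cv2.RETR_EXTERNAL,cv2.CHAIN_APPROX_NONE)[0];k=max(cs,key=cv2.contourArea)
    a=cv2.approxPolyDP(k,12,True)[:,0,:];return a,[(x+(p[0]+.5)/8-.5,y+(p[1]+.5)/8-.5) for p in a],m,cv2.contourArea(k)
E
python3 - <<'E'
from blade import *
np.set_printoptions(precision=4,suppress=True)
S=capture("scene");a,p,m,A=blade(S,(260,200,56,55));print(A,a.tolist())
t=sense()["tcp_pos"];g=np.array(t)+[0,0,.019];x=np.array([.993,.114,0]);y=np.array([-.114,.993,0])
for th in(29,31,33,35):
    s=np.radians(th);u=-np.sin(s)*x+np.array([0,0,np.cos(s)]);X=np.cos(s)*x+np.array([0,0,np.sin(s)])
    f=lambda X_,Y_,Z_:[round(8*(v-o)+3.5) for v,o in zip(proj(S,g+X*X_+y*Y_+u*(Z_-.0765)),(260,200))]
    print(th,"tipL,R",f(.0015,-.0165,-.085),f(.0015,.0165,-.085),"taper",f(.0025,-.018,-.077),f(.0025,.018,-.077),"top",f(.0025,-.018,0),f(.0025,.018,0))
E
```

```text
31319.0 [[298, 64], [205, 269], [276, 352], [312, 320], [410, 129], [400, 110], [354, 116]]
29 tipL,R [224, 272] [300, 351] taper [229, 248] [312, 334] top [337, 35] [425, 121]
31 tipL,R [210, 276] [286, 355] taper [216, 251] [299, 337] top [331, 36] [419, 123]
33 tipL,R [197, 279] [273, 358] taper [203, 254] [286, 341] top [325, 37] [412, 124]
35 tipL,R [184, 281] [259, 361] taper [191, 256] [274, 343] top [318, 38] [406, 124]
```

Request:
{"op": "move_arm", "data": {"targets": "-0.18 -0.02 -0.1 0;-0.18 -0.02 -0.1 0;0.12 0.02 -0.2 0;0.12 0.01 -0.2 0;0 0 0 0;0 0 0 0"}}

```text
time_s: 10.32
tcp_pos: [0.4881, 0.003, 0.2162]
ee_rot: [[0.993, 0.115, -0.001], [0.115, -0.993, -0.001], [-0.001, 0.0, -1.0]]
wrist_force: [-1.2, 0.7, -2.1]
gripper_width: 0.269
gripper_force: 30.0
```

Run:
```python
from blade import *
S=capture("scene");a,p,m,A=blade(S,(260,200,56,55));print(A,a.tolist(),sense()["wrist_force"],sense()["tcp_pos"])
im=lambda x,y,w=80,h=60:cv2.convertScaleAbs(cv2.resize(S["image"][y:y+h,x:x+w],None,fx=10,fy=10,interpolation=cv2.INTER_CUBIC),alpha=1.4)
cv2.imwrite("pics/pre2.png",im(255,210))
```

```text
29557.5 [[308, 95], [220, 287], [292, 376], [417, 162], [408, 142], [361, 145]] [-0.0142015  -0.09051685 -2.13402142] [0.4881921  0.00302712 0.21649591]
```

View pics/pre2.png

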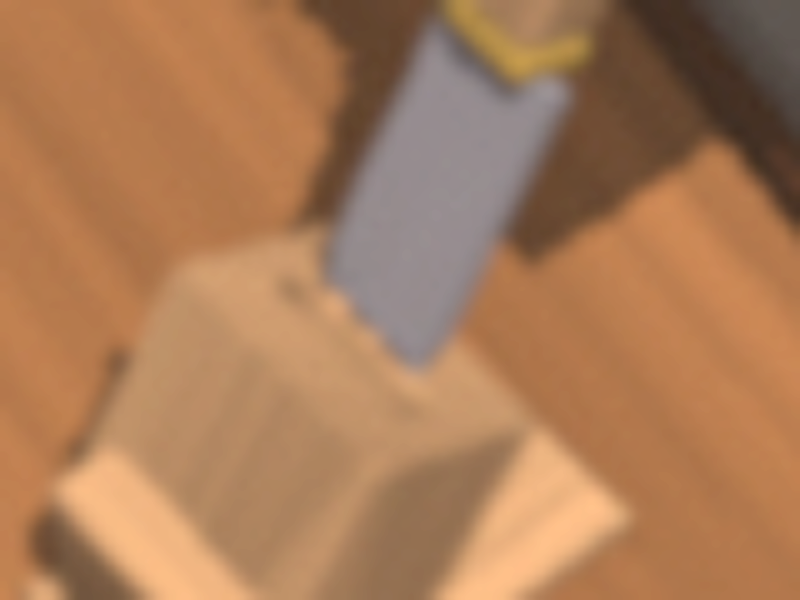

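Request:
{"op": "move_arm", "data": {"targets": "0.05 0.01 0.03 0;0.08 0.01 -0.14 0;0.08 0.01 -0.14 0;0.06 0.01 -0.1 0;0.06 0 -0.1 0;0 0 0 0;0 0 0 0"}}

```text
time_s: 10.95
tcp_pos: [0.4963, 0.004, 0.2052]
ee_rot: [[0.993, 0.115, -0.001], [0.115, -0.993, -0.0], [-0.001, 0.0, -1.0]]
wrist_force: [-0.2, 0.1, -2.7]
gripper_width: 0.271
gripper_force: 30.0
```

Run:
```python
from blade import *
S=capture("scene");a,p,m,A=blade(S,(260,200,56,55));print(A,a.tolist(),sense()["wrist_force"],sense()["moment"],sense()["tcp_pos"])
```

```text
27639.5 [[285, 135], [200, 314], [278, 404], [394, 201], [384, 181], [339, 187]] [-0.36949709 -0.47264093 -1.76254639] [-0.08937512  0.05759119  0.00226608] [0.49628753 0.00396433 0.20544527]
```

Request:
{"op": "move_arm", "data": {"targets": "0.1 0.01 -0.173 0;0.1 0.01 -0.173 0;0.1 0.01 -0.173 0;0 0 0 0;0 0 0 0"}}

```text
time_s: 11.42
tcp_pos: [0.5037, 0.0047, 0.192]
ee_rot: [[0.993, 0.115, -0.001], [0.115, -0.993, -0.0], [-0.001, 0.0, -1.0]]
wrist_force: [0.0, 0.1, -3.2]
gripper_width: 0.271
gripper_force: 30.0
```

Request:
{"op": "move_arm", "data": {"targets": "0.1 0.01 -0.173 0;0.1 0.01 -0.173 0;0.1 0.01 -0.173 0;0 0 0 0;0 0 0 0"}}

```text
time_s: 11.83
tcp_pos: [0.5112, 0.0054, 0.1791]
ee_rot: [[0.993, 0.115, -0.001], [0.115, -0.993, -0.0], [-0.001, 0.0, -1.0]]
wrist_force: [-0.3, 0.4, -1.7]
gripper_width: 0.272
gripper_force: 30.0
```

Run:
```python
from blade import *
S=capture("scene");a,p,m,A=blade(S,(260,200,56,60));print(A,a.tolist(),sense()["wrist_force"],sense()["moment"],sense()["tcp_pos"])
```

```text
15563.5 [[240, 221], [194, 320], [279, 404], [349, 277], [333, 262], [295, 270]] [ 0.21137416 -0.5474853  -2.80241732] [-0.03362905  0.11945336  0.04889205] [0.51129877 0.00546468 0.17940631]
```

Request:
{"op": "move_arm", "data": {"targets": "0.1 0.01 -0.173 0;0.1 0.01 -0.173 0;0.1 0.01 -0.173 0;0.1 0.01 -0.173 0;0.1 0.01 -0.173 0;0 0 0 0;0 0 0 0"}}

```text
time_s: 12.47
tcp_pos: [0.5234, 0.0067, 0.1571]
ee_rot: [[0.993, 0.115, -0.002], [0.115, -0.993, -0.0], [-0.002, 0.0, -1.0]]
wrist_force: [-0.5, -0.4, -4.4]
gripper_width: 0.273
gripper_force: 30.0
```

Request:
{"op": "move_arm", "data": {"targets": "0.1 0.01 -0.173 0;0.1 0.01 -0.173 0;0.1 0.01 -0.173 0;0 0 0 0;0 0 0 0"}}

```text
time_s: 12.88
tcp_pos: [0.5285, 0.0064, 0.1457]
ee_rot: [[0.993, 0.115, -0.006], [0.115, -0.993, -0.002], [-0.006, 0.001, -1.0]]
wrist_force: [-10.6, -1.2, 6.1]
gripper_width: 0.272
gripper_force: 30.0
```

Request:
{"op": "move_arm", "data": {"targets": "-0.06 0 -0.03 0;0 0 0 0;0.05 0.01 -0.087 0;0.05 0.01 -0.087 0;0 0 0 0;0 0 0 0"}}

```text
time_s: 13.38
tcp_pos: [0.5301, 0.0069, 0.1413]
ee_rot: [[0.993, 0.115, -0.004], [0.115, -0.993, -0.002], [-0.004, 0.001, -1.0]]
wrist_force: [-10.3, -2.0, 8.8]
gripper_width: 0.275
gripper_force: 30.0
```

Run:
```python
from h import *
S=capture("scene");print(sense()["wrist_force"],sense()["moment"],sense()["tcp_pos"])
cv2.imwrite("pics/in.png",cv2.convertScaleAbs(cv2.resize(S["image"][200:275,255:355],None,fx=8,fy=8,interpolation=cv2.INTER_CUBIC),alpha=1.4))
```

```text
[-9.90043764 -1.9138887   9.29484238] [-0.57861872  2.38392452  0.06561847] [0.53013317 0.00685933 0.14127836]
```

View pics/in.png

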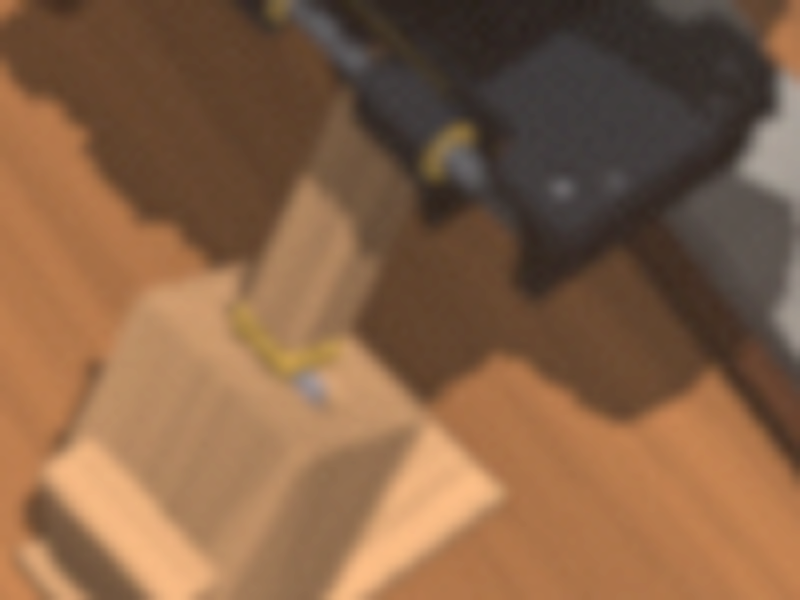

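Request:
{"op": "move_arm", "data": {"targets": "-0.03 0 -0.02 0;0.04 0 -0.07 0;0.04 0 -0.07 0;0 0 0 0;0 0 0 0"}}

```text
time_s: 13.85
tcp_pos: [0.5312, 0.0069, 0.1386]
ee_rot: [[0.993, 0.116, -0.004], [0.116, -0.993, -0.002], [-0.004, 0.002, -1.0]]
wrist_force: [-13.3, -1.3, 14.5]
gripper_width: 0.27
gripper_force: 30.0
```

Request:
{"op": "move_arm", "data": {"targets": "0.03 0 -0.05 0;0.03 0 -0.05 0;0 0 0 0;0 0 0 0"}}

```text
time_s: 14.18
tcp_pos: [0.5316, 0.0067, 0.1382]
ee_rot: [[0.993, 0.117, -0.005], [0.117, -0.993, -0.003], [-0.006, 0.002, -1.0]]
wrist_force: [-20.8, -0.4, 27.6]
gripper_width: 0.27
gripper_force: 30.0
```

Request:
{"op": "move_arm", "data": {"targets": "-0.04 0 0.06 0;0 0 0 0;0 0 0 0"}}

```text
time_s: 14.43
tcp_pos: [0.5315, 0.0068, 0.1382]
ee_rot: [[0.993, 0.116, -0.004], [0.116, -0.993, -0.002], [-0.004, 0.002, -1.0]]
wrist_force: [-14.5, -0.2, 19.0]
gripper_width: 0.27
gripper_force: 30.0
```

Run:
```python
from h import *
S=capture("scene");print(sense()["wrist_force"],sense()["tcp_pos"])
cv2.imwrite("pics/in2.png",cv2.convertScaleAbs(cv2.resize(S["image"][215:265,270:320],None,fx=12,fy=12,interpolation=cv2.INTER_CUBIC),alpha=1.4))
```

```text
[-15.09697614  -0.78220671  18.93721134] [0.53151578 0.00683868 0.13818553]
```

View pics/in2.png

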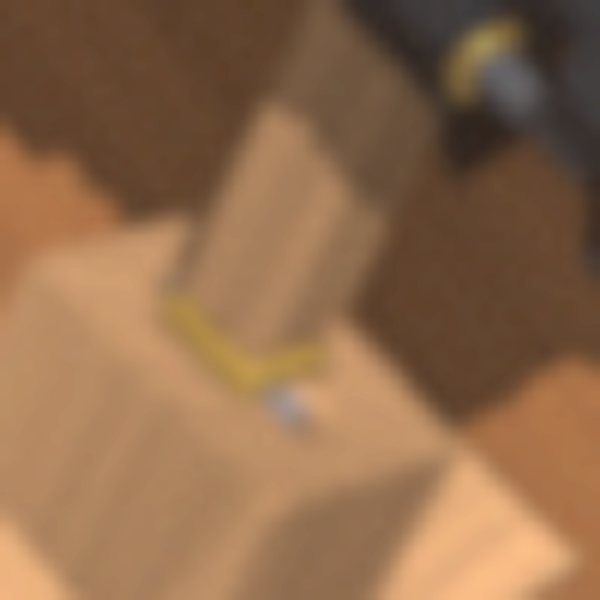

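Request:
{"op": "move_arm", "data": {"targets": "-0.06 0 0.06 0;0 0 0 0;0 0 0 0"}}

```text
time_s: 14.73
tcp_pos: [0.5313, 0.007, 0.1382]
ee_rot: [[0.993, 0.116, -0.002], [0.116, -0.993, -0.002], [-0.002, 0.001, -1.0]]
wrist_force: [-8.1, -1.8, 8.5]
gripper_width: 0.272
gripper_force: 30.0
```

Request:
{"op": "move_arm", "data": {"targets": "0 0 0 0;0 0 0 0;0 0 0 0;0 0 0 0;0 0 0 0", "gripper": 60}}

```text
time_s: 15.15
tcp_pos: [0.533, 0.0082, 0.1364]
ee_rot: [[0.993, 0.115, 0.001], [0.115, -0.993, 0.0], [0.001, -0.0, -1.0]]
wrist_force: [-0.5, 1.0, 1.0]
gripper_width: 0.568
gripper_force: 0.0
```

Request:
{"op": "move_arm", "data": {"targets": "0 0 0.3 0;0 0 0.6 0;0 0 0.8 0;0 0 0.9 0;0 0 0.9 0;0 0 0.9 0;0 0 0.9 0;0 0 0.5 0;0 0 0 0;0 0 0 0"}}

```text
time_s: 15.98
tcp_pos: [0.5326, 0.0082, 0.2819]
ee_rot: [[0.993, 0.115, 0.001], [0.115, -0.993, 0.001], [0.002, -0.001, -1.0]]
wrist_force: [-0.2, 0.1, -1.1]
gripper_width: 0.692
gripper_force: 0.0
```

```bash
cat > chk.py <<'E'
from h import *
S=capture("scene");T=capture("top");np.set_printoptions(precision=4,suppress=True)
print(sense()["tcp_pos"],sense()["wrist_force"])
for n,c,b in(("S",S,(270,200,60,70)),):
    x,y,w,h=b;im=cv2.resize(c["image"][y:y+h,x:x+w],None,fx=8,fy=8,interpolation=cv2.INTER_CUBIC);hsv=cv2.cvtColor(im,cv2.COLOR_BGR2HSV)
    br=cv2.inRange(hsv,(20,140,90),(32,255,255));q=np.argwhere(br)
    print("brass px",len(q),[(x+(np.percentile(q[:,1],k))/8-.4,y+np.percentile(q[:,0],k)/8-.4) for k in(2,50,98)])
    cp=cv2.inRange(hsv,(0,60,0),(15,255,85));k=cv2.connectedComponentsWithStats(cp);print("dark",[(r[4],k[3][i]/8+[x-.4,y-.4]) for i,r in enumerate(k[2]) if r[4]>800])
X=np.array([.9936,.1132,0]);Y=np.array([-.1132,.9936,0]);u=-.5*X+np.array([0,0,.866]);xs=.866*X+np.array([0,0,.5])
for M in((.578,.0138,.092),(.5757,.0125,.092)):
    M=np.array(M);print("pred brass corners",[proj(S,M+xs*a+Y*b) for a,b in((.011,-.013),(.011,.013),(-.011,.013))],"cap",proj(S,M+.112*u))
E
python3 chk.py
```

```text
[0.5318 0.008  0.2801] [ 0.4659  0.4164 -0.909 ]
brass px 4 [(np.float64(288.755), np.float64(243.2325)), (np.float64(290.85), np.float64(244.35)), (np.float64(292.82750000000004), np.float64(245.35))]
dark [(np.int32(185323), array([299.6067, 244.0789])), (np.int32(82586), array([299.3317, 213.3278])), (np.int32(891), array([304.2134, 215.89  ]))]
pred brass corners [(np.float64(282.77036182112823), np.float64(242.2088466627311)), (np.float64(290.1067078890312), np.float64(250.00790588699056)), (np.float64(296.74856947781217), np.float64(247.98187092974982))] cap (np.float64(310.3518151014785), np.float64(206.74352242775785))
pred brass corners [(np.float64(283.3375070321721), np.float64(241.32222825916952)), (np.float64(290.6713130830545), np.float64(249.10284940775242)), (np.float64(297.29790515438214), np.float64(247.09140107593075))] cap (np.float64(310.9156810316505), np.float64(205.8527551020936))
```

Request:
{"op": "move_arm", "data": {"targets": "-0.2 -0.8 0.3 0;-0.3 -1 0.3 0;-0.3 -1 0 0;-0.3 -1 0 0;-0.3 -1 0 0;-0.3 -1 0 0;-0.3 -1 0 0;-0.3 -1 0 0;-0.3 -1 0 0;0 0 0 0"}}

```text
time_s: 16.92
tcp_pos: [0.4657, -0.2147, 0.2948]
ee_rot: [[0.994, 0.111, -0.004], [0.111, -0.994, -0.0], [-0.004, -0.0, -1.0]]
wrist_force: [-0.0, 0.3, -0.4]
gripper_width: 0.688
gripper_force: 0.0
```

```bash
cat > cap.py <<'E'
from h import *
np.set_printoptions(precision=4,suppress=True)
S=capture("scene");T=capture("top")
X=np.array([.9936,.1132,0]);Y=np.array([-.1132,.9936,0]);u=-.5*X+np.array([0,0,.866]);xs=.866*X+np.array([0,0,.5]);M=np.array([.5775,.0135,.092])
P={}
for n,c in(("S",S),("T",T)):
    e=np.array(proj(c,M+.112*u));x,y=(e-14).astype(int)
    im=cv2.resize(c["image"][y:y+28,x:x+28],None,fx=8,fy=8,interpolation=cv2.INTER_CUBIC);hsv=cv2.cvtColor(im,cv2.COLOR_BGR2HSV)
    m=cv2.inRange(hsv,(0,60,0),(179,255,105));k=cv2.connectedComponentsWithStats(m)
    L=[(r[4],*(k[3][i]/8+[x-.44,y-.44]).round(2),r[2]/8,r[3]/8) for i,r in enumerate(k[2]) if i and r[4]>200];print(n,"exp",e,L)
    P[n]=min(L,key=lambda r:np.hypot(r[1]-e[0],r[2]-e[1]))[1:3] if L else None
p,g=tri(S,P["S"],T,P["T"]);r=p-M
print("cap",p,"gap",g,"rel u,xs,Y",r@u,r@xs,r@Y,sense()["time_s"])
E
python3 cap.py
```

```text
S exp [310.4699 206.5441] [(np.int32(11668), np.float64(315.72), np.float64(206.79), np.float64(18.5), np.float64(21.0))]
T exp [248.1468 213.0476] []Traceback (most recent call last):
  File "cap.py", line 12, in <module>
    p,g=tri(S,P["S"],T,P["T"]);r=p-M
        ~~~^^^^^^^^^^^^^^^^^^^
  File "h.py", line 11, in tri
    o1,d1=ray(c1,*p1);o2,d2=ray(c2,*p2);A=np.c_[d1,-d2];s=np.linalg.lstsq(A,o2-o1,rcond=None)[0]
                            ~~~^^^^^^^^
TypeError: Value after * must be an iterable, not NoneType
```

Run:
```python
from h import *
T=capture("top")["image"];S=capture("scene")["image"]
for n,I,x,y in(("T",T,236,196),("S",S,284,196)):
    g=I[y:y+ (30 if n=="T" else 56):1,x:x+30];print(n);[print(y+i,' '.join(f"{v:3d}" for v in cv2.cvtColor(g,cv2.COLOR_BGR2HSV)[i,:,2])) for i in range(0,g.shape[0],2 if n=="S" else 1)]
```

```text
T
196 173 176 179 181 181 183 184 185 185 187 187 187 188 189 189 190 190 191 191 192 191 190 190 190 189 189 188 188 187 188
197 173 178 179 180 182 183 184 184 186 187 188 188 188 189 190 189 190 191 190 191 191 190 190 190 189 189 189 189 188 187
198 175 178 179 181 182 183 184 185 186 187 188 188 189 189 190 190 191 190 191 190 190 190 191 190 189 189 189 189 188 187
199 175 178 179 181 182 183 183 185 185 186 187 188 188 189 190 190 190 190 190 191 190 190 191 189 189 189 189 189 188 187
200 177 178 180 180 182 182 184 185 186 187 188 188 189 189 189 189 191 190 190 190 190 190 191 190 189 189 189 189 188 188
201 177 178 179 181 182 183 184 185 186 187 188 188 189 189 189 190 190 191 191 191 190 189 189 190 189 188 189 188 188 187
202 176 178 180 181 182 183 184 185 186 187 187 189 189 189 190 189 190 190 190 191 191 190 189 190 188 189 188 187 188 188
203 175 177 180 180 182 183 184 185 187 188 188 189 189 189 189 190 190 190 191 190 190 190 191 189 189 188 188 189 188 187
204 176 178 180 180 181 182 184 186 187 188 188 188 189 190 190 190 190 191 190 191 190 189 189 189 190 18
[... 5395 characters left out ...]
 134 126 116 109 108 113 119 122 124 126 126 126 128 129 130 129 128 127 128 130
242 144 138 132 130 134 133 130 130 133 132 125 115 109 108 120 130 132 127 124 123 125 125 126 127 128 130 129 128 127 128
244 147 148 145 139 134 135 138 139 135 128 126 128 128 132 141 146 146 138 131 124 123 124 126 126 127 127 128 130 129 129
246 144 144 144 144 142 136 132 133 132 125 120 123 127 134 144 148 149 147 144 136 129 123 124 125 127 126 127 127 130 129
248 137 140 143 144 144 143 140 135 127 117 115 125 141 149 148 146 147 148 149 147 142 135 127 123 125 126 126 126 127 129
250 129 133 136 139 141 140 142 140 137 131 121 117 128 141 145 145 145 145 144 144 144 143 139 132 125 123 126 126 125 126
```

```bash
python3 -c "
from station import *
print(finish_job())"
```

```text
the job is handed in; nothing more can be done
None
```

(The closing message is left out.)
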